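# Load the pallet and run the pedal-operated board tester

### The job

Slide the pallet with the circuit board along its tray, gently, until it is fully home against the stop under the probe head. Only then press the pedal all the way down to its stop with the gripper, keep it there for one full second so that the probes can read the board, and let it come fully up again. The pallet stays home, and the mouse, the jar and the hand probe are left alone.

Things in the scene. Friction and masses are not known exactly. Their poses are not given: they have to be found in the camera images.
- press: White C-framed board tester, fixed, 360 x 150 mm. Origin on the bench; x axis = the way the pallet slides in, z up. Tray floor 20 mm high from x=-170 to the stop face at x=+130 mm, between guide rails at y=+-54 mm (tops 32 mm high). A column behind the stop (x=138 to 188 mm, 110 mm wide) carries an arm over x=38 to 188 mm, 205 mm high, guide rods to 222 mm.
- press_stop (a point): Middle of the tray's end stop face (27 mm above the bench), which the far edge of the pallet meets when home.
- pallet: Black pallet, 180 mm long, about 0.35 kg, loose in the tray, carrying a green circuit board. Origin mid underside (home: x=+40 mm of the press), x axis towards the stop. Plate 104 mm wide, 8 thick, x=-30 to +90 mm (far edge, meets the stop); a 40 mm wide tongue leads back to an upright aluminium crossbar at x=-90 to -78 mm, 80 mm wide, 32 mm high. Starts 60 to 100 mm short of home.
- pallet_bar (a point): Middle of the top of the pallet's crossbar; axes as the pallet's. The face to push is 6 mm behind it (-x).
- pedal_base: Grey cordless pedal fixed on the bench, 200 x 116 x 12 mm, origin mid underside. Hinge along y at x=+70 mm, 28 mm high; cheeks 44 mm high at y=+-52 mm by the hinge. The dark steel tread with ribbed rubber pad, 86 mm wide, reaches 135 mm from the hinge towards -x and rises that way to about 70 mm when up; at its stop it lies level.
- pedal_tread (a point): Point on the top of the pedal's rubber pad, mid width, 110 mm from the hinge: the place to press. About 63 mm above the bench when up and 36 mm when at the stop; it takes about 6 N to start and 14 N at the stop.
- pedal (a joint): Pedal angle in rad: 0 fully up, 0.26 at its stop; a spring returns it.
- press_head (a joint): How far the grey probe head under the press's arm has come down, in m: 0 up, 0.031 with the pedal at its stop (the pedal drives it). It spans x=35 to 125 mm of the press; when up its pins are 64 mm above the bench.
- mouse: Bystander: white computer mouse, 110 x 56 x 26 mm, loose. Origin at the middle of its underside.
- jar: Bystander: small jar with a black lid, 52 mm across, 60 mm high, loose. Origin at the middle of its underside.
- probe: Bystander: white hand probe with brass tip, about 185 x 20 x 14 mm, lying loose along its x axis. Origin on the underside, mid handle.
There are look-alikes about, which are no part of the job. Of the things shaped like the pallet, the black one is meant. There is more than one size of the pedal_base; the one meant has the size given above.

How it is judged:
By the outcome, as a careful person would: the job done as asked, in the order asked, and still so for the second after the job is handed in, with the robot touching nothing.
It also fails if it takes over 43 s, if anything falls off the work surface, if the arm or the gripper's body presses on something with over 40 N, if the wrist force passes 120 N, or if a joint passes its speed limit or range.

### The arm

A 6-joint arm with a two-finger parallel gripper is mounted at the origin on the work surface. World frame = base frame: x ahead of the robot, y to its left, z up, the work surface at z = 0. Lengths are in m, angles in rad, forces in N, time in s.
With the tool pointing down it reaches from about 0.275 to 0.875 m from the base axis. Payload 12.5 kg.
Tool frame: the origin (TCP) lies on the centre line of the jaws, within the pads' length; the fingertips stand r.finger_overhang ahead of it and the grasp point (between the pads) lies 3 mm ahead of it (r.finger_overhang is the distance from the TCP to the fingertips, in m); z points along the fingers, y is the line along which they close (so a half turn about z gives the same grasp; the last joint's range is limited). The gripper opens to 85 mm and grips with 20 to 120 N. Pads are 22 mm wide; open, the fingers measure 114 mm over their backs; the gripper's body (76 mm by 85 mm) begins 54 mm behind the grasp point. The pads swing forward as they close: fully open they stand 13 mm farther back than shut.
Start: joints at [1.257, 0.351, 1.652, -0, 1.139, -0.085], TCP at [0.125, 0.536, 0.253] pointing down, gripper open.
Joint ranges: [-2.75, 2.75], [-0.79, 2.1], [0.01, 2.65], [-1.57, 4.71], [0.07, 3.14], [-2.87, 2.87]. Speed limits (rad/s): [2.22, 2.22, 2.79, 3.14, 3.14, 3.14].

### API

Orientations are given as a unit quaternion [x, y, z, w].
In Python, from cell import r, optics gives the robot as it stands. The module is installed in compiled form; this text tells all that it offers. Calls block until the motion is done:
- r.move_to(position, orientation): joint-space move of the TCP to a pose.
- r.move_linear(position, rot=None, vel=0.15): straight line of the TCP; rot=None keeps the orientation; vel is the mean speed in m/s.
- r.set_joints(angles): joint-space move.
- r.set_gripper(opening, squeeze=None): opening from 0.0 (shut) to 1.0 (fully open); squeeze is the grip in N (None keeps the last); returns when the fingers have stopped.
- r.sleep(seconds).
- r.inverse_kinematics(position, orientation): joint angles nearest the present ones, or None.
- optics.get_image(name): name is "side" or "top" or "wrist"; returns a dict with "pixels" (480x640x3 uint8, red, green, blue), "depth" (480x640 float32, m along the optical axis (not along the pixel's ray), 0 where there is no reading), "fx", "fy", "cx", "cy" (pixels), "D" ([k1, k2, p1, p2, k3] as OpenCV has them; the pictures are not rectified), "camera_from_world" (4x4, takes a point from world to camera coordinates); the wrist camera has in their place "mount" (4x4, takes a point from camera to tool coordinates, whose origin is the TCP and whose axes are the flange's). Camera axes: x right, y down, z forward; pixel columns grow to the right and rows downward; lengths in m; the calibration is good to about 2 mm. A picture is of the moment at which its call begins: read the wrist's pose just before it.
A pose or a line that the arm cannot do raises r.PlanningError and nothing moves.
- r.hand_in(): hands the job in; it is judged then, once.
Readings, each from a call of its own:
- r.current_t(): time.
- r.current_q(): joint angles.
- r.current_qvel(): joint speeds.
- r.current_effort(): joint torques, N m.
- r.current_tool_pos(): TCP position.
- r.current_ee_rot(): TCP orientation.
- r.current_contact_force(): force on the tool from outside, world axes, zero at the start.
- r.current_torque(): the same for the moment, N m.
- r.current_opening(): opening from 0.0 (shut) to 1.0 (fully open).
- r.current_finger_force(): force on a finger pad.
Only numpy, scipy, OpenCV 4.12 (cv2) and the standard library are available. Lean on these libraries where they do the work, as an engineer would, in place of code of your own. Each camera call takes 0.05 s, during which the arm holds its last target. There are 200 camera calls.

## Working session

There is one attempt and no reset: what is moved stays moved. The work goes in short steps, each a Python script; the robot and the scene stay as the last script left them, time stands still between calls to the robot, and variables do not carry over. Pictures are saved under pics/ and viewed, at most 10 in all, crops included, and the job is handed in when it is done.

```bash
mkdir -p pics; cat > h.py <<'E'
import numpy as np, cv2, pickle
from cell import r, optics
def snap(n,tag):
    im=optics.get_image(n); pickle.dump(im,open(f'pics/{tag}.pkl','wb'))
    cv2.imwrite(f'pics/{tag}.png',im['pixels'][:,:,::-1]); return im
def load(tag): return pickle.load(open(f'pics/{tag}.pkl','rb'))
def K(im): return np.array([[im['fx'],0,im['cx']],[0,im['fy'],im['cy']],[0,0,1.]])
def ray(im,uv):
    p=cv2.undistortPoints(np.array([[uv]],float),K(im),np.array(im['D'],float))[0,0]
    T=np.linalg.inv(np.array(im['camera_from_world']))
    return T[:3,3],T[:3,:3]@np.array([p[0],p[1],1.])
def at_z(im,uv,z):
    o,d=ray(im,uv); return o+d*(z-o[2])/d[2]
def at_d(im,uv):
    o,d=ray(im,uv); u,v=map(int,np.round(uv)); w=im['depth'][v-1:v+2,u-1:u+2]; w=w[w>0]
    return o+d*np.median(w) if len(w) else None
def proj(im,P):
    T=np.array(im['camera_from_world'])
    q,_=cv2.projectPoints(np.array(P,float).reshape(-1,3),cv2.Rodrigues(T[:3,:3])[0],T[:3,3],K(im),np.array(im['D'],float)); return q[:,0]
E
python3 - <<'E'
from h import *
for n in('top','side'):snap(n,n)
print(r.current_t(),r.finger_overhang,r.current_ee_rot())
E
```

```text
0.1 0.022 [ 1.14134215e-01  9.93465201e-01 -5.14820587e-04 -1.01427222e-04]
```

View pics/top.png

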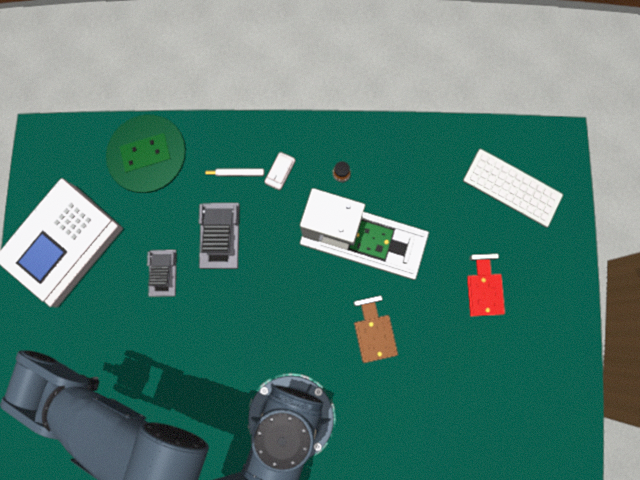

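View pics/side.png

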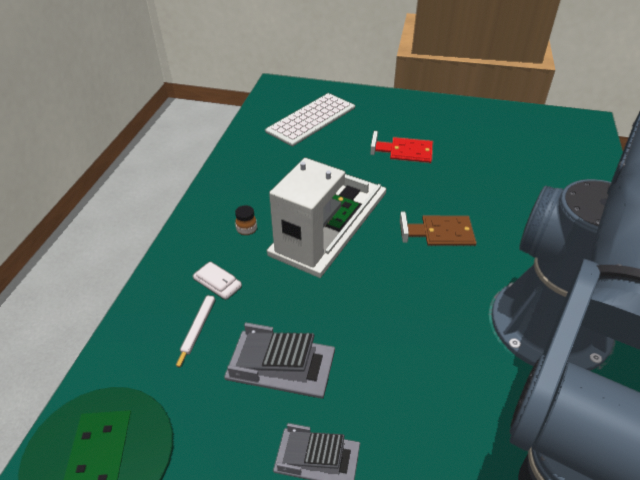

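Top view: the robot's base is at about (290,415). The press is at (365,235), with its head at left, and the pallet with the green board is at (385,242). Pallet look-alikes are brown (376,335) and red (486,290). Pedals are large (219,236) and small (162,273). I'll check the sizes and take enlarged crops.

```bash
python3 - <<'E'
from h import *
t=load('top')
for nm,uv in dict(bigTL=(200,204),bigBL=(200,268),bigBR=(238,268),smTL=(149,251),smBL=(148,296),smBR=(175,296),base=(290,415),jar=(342,171)).items(): print(nm,at_z(t,uv,0.012).round(3))
p=t['pixels'][:,:,::-1]; s=load('side')['pixels'][:,:,::-1]
a=cv2.resize(p[175:295,290:450],(800,600),interpolation=cv2.INTER_CUBIC)
cv2.imwrite('pics/c_press.png',a)
b=np.hstack([cv2.resize(p[195:305,140:250],(400,400),interpolation=cv2.INTER_CUBIC),cv2.resize(s[310:420,220:340],(400,400),interpolation=cv2.INTER_CUBIC)])
cv2.imwrite('pics/c_pedal.png',b)
E
```

```text
bigTL [0.631 0.294 0.012]
bigBL [0.433 0.284 0.012]
bigBR [0.435 0.168 0.012]
smTL [0.483 0.445 0.012]
smBL [0.346 0.44  0.012]
smBR [0.348 0.357 0.012]
base [0.006 0.004 0.012]
jar [ 0.739 -0.142  0.012]
```

View pics/c_press.png

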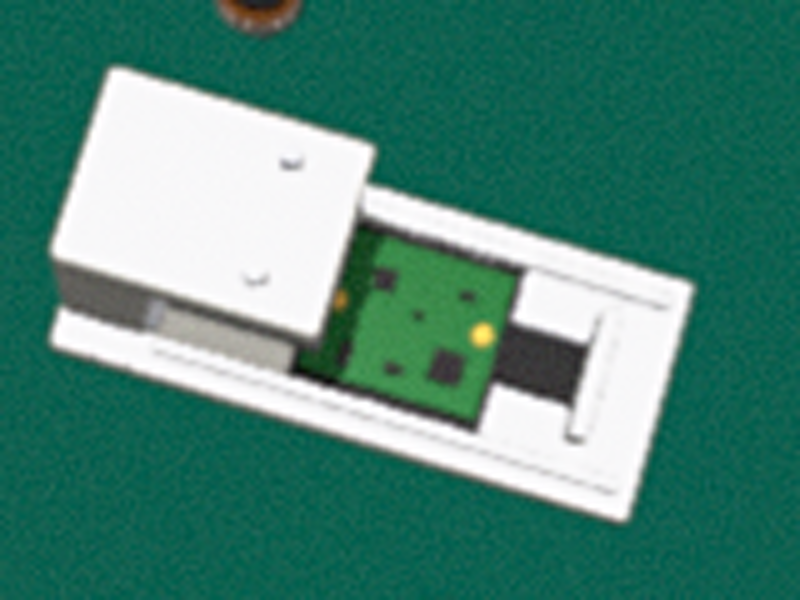

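View pics/c_pedal.png

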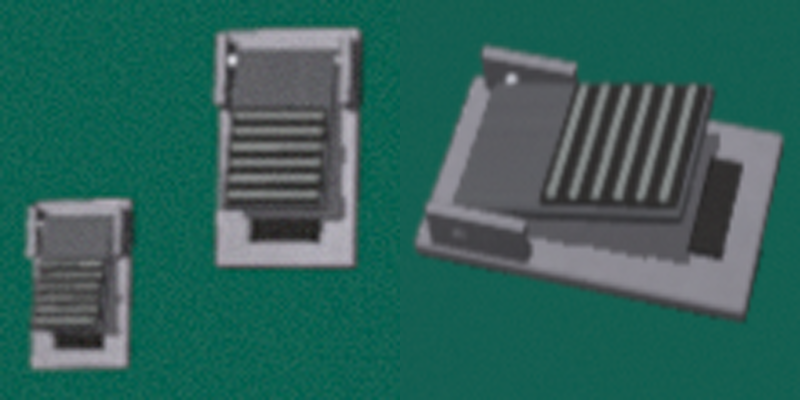

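Crops: the large pedal measures about 198 x 116 mm, which matches 200 x 116, and the small one is about 137 x 83 mm. So the large one at (219,236) is meant, with its hinge at the far end. The pallet meant is the black one in the press tray, with its bar from (411,238) to (405,262) in the top image. Next: heights from depth and the second view.

```bash
python3 - <<'E'
from h import *
t=load('top');s=load('side')
c=lambda x,y:(290+(x+.5)/5-.5,175+(y+.5)/5-.5)
for nm,uv in dict(bar1=c(605,330),barm=c(590,378),bar2=c(577,425),floor=c(640,390),floor2=c(545,300),tongue=c(545,362),boardm=c(430,330),railN=c(600,265),railS=c(480,455),armtop=c(210,200),padNear=(139.5+276/400*110,194.5+190/400*110),pad=(139.5+276/400*110,194.5+155/400*110),padfar=(139.5+276/400*110,194.5+117/400*110)).items():
    print(nm,np.round(uv,1),at_d(t,uv).round(4))
p=s['pixels'][:,:,::-1]
cv2.imwrite('pics/c_side.png',cv2.resize(p[150:276,262:395],(800,758),interpolation=cv2.INTER_CUBIC)[:600])
# corners of base at z=0/0.02
for nm,uv in dict(NE=c(693,287),SE=c(630,520),SW=c(50,345)).items(): print(nm,at_z(t,uv,0).round(4),at_z(t,uv,.02).round(4),at_z(t,uv,.032).round(4))
E
```

```text
bar1 [410.6 240.6] [ 0.5171 -0.344   0.0524]
barm [407.6 250.2] [ 0.4882 -0.3345  0.0543]
bar2 [405.  259.6] [ 0.4608 -0.327   0.0505]
floor [417.6 252.6] [ 0.4863 -0.3699  0.019 ]
floor2 [398.6 234.6] [ 0.5406 -0.3134  0.0177]
tongue [398.6 247. ] [ 0.5011 -0.3114  0.0296]
boardm [375.6 240.6] [ 0.5197 -0.2427  0.0297]
railN [409.6 227.6] [ 0.5618 -0.3465  0.021 ]
railS [385.6 265.6] [ 0.446  -0.2731  0.021 ]
armtop [331.6 214.6] [ 0.56   -0.1091  0.208 ]
padNear [215.4 246.8] [0.4905 0.2283 0.0672]
pad [215.4 237.1] [0.5198 0.2306 0.0622]
padfar [215.4 226.7] [0.5529 0.234  0.0525]
NE [ 0.5527 -0.4068  0.    ] [ 0.5492 -0.403   0.02  ] [ 0.547  -0.4007  0.032 ]
SE [ 0.4098 -0.3659  0.    ] [ 0.408  -0.3626  0.02  ] [ 0.4069 -0.3606  0.032 ]
SW [ 0.5129 -0.0149  0.    ] [ 0.5098 -0.0158  0.02  ] [ 0.5079 -0.0164  0.032 ]
```

View pics/c_side.png

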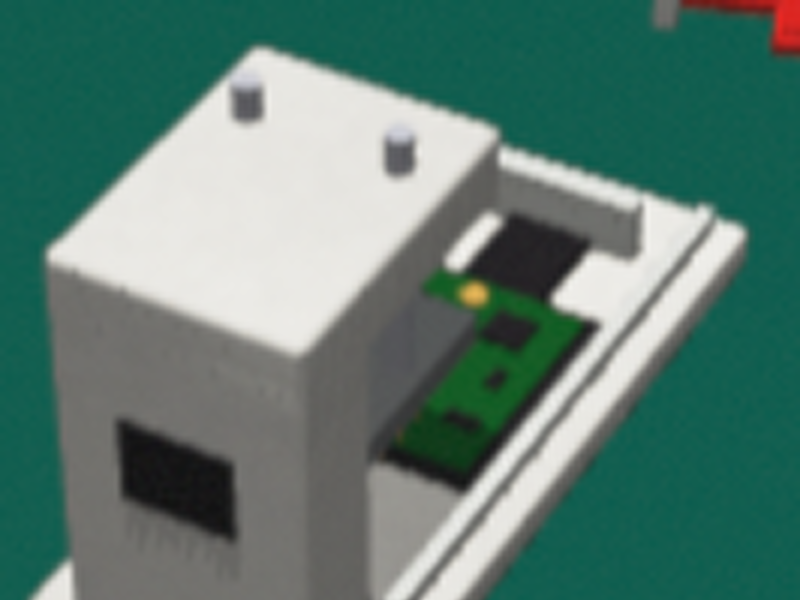

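Side crop: the bar's near top corner is at about crop (640,203), which is side pixel (368.4,183.7). The tray and its guide rail are clear behind the bar. The top depth puts the bar top at z≈0.052. I'll move over the bar and look with the wrist camera.

```bash
cat >> h.py <<'E'
from scipy.spatial.transform import Rotation as R
def down(yaw):  # tool x along yaw, z down
    c,s=np.cos(yaw),np.sin(yaw)
    return R.from_matrix(np.array([[c,s,0],[s,-c,0],[0,0,-1.]])).as_quat()
def best(pos,yaw):
    q0=np.array(r.current_q()); o=[]
    for k in(0,np.pi):
        q=r.inverse_kinematics(list(pos),list(down(yaw+k)))
        if q is not None:o.append((np.abs(np.array(q)-q0).max(),yaw+k,q))
    return min(o,key=lambda a:a[0])
def wsnap(tag):
    p=np.array(r.current_tool_pos());q=R.from_quat(r.current_ee_rot()).as_matrix()
    im=optics.get_image('wrist'); T=np.eye(4);T[:3,:3]=q;T[:3,3]=p
    im['camera_from_world']=np.linalg.inv(T@np.array(im['mount']))
    pickle.dump(im,open(f'pics/{tag}.pkl','wb')); cv2.imwrite(f'pics/{tag}.png',im['pixels'][:,:,::-1]); return im
def tri(a,ua,b,ub):
    o1,d1=ray(a,ua);o2,d2=ray(b,ub)
    k=np.linalg.lstsq(np.c_[d1,-d2],o2-o1,rcond=None)[0]; A=o1+k[0]*d1;B=o2+k[1]*d2
    return (A+B)/2,np.linalg.norm(A-B)
E
python3 - <<'E'
from h import *
t=load('top');s=load('side')
print('bar S corner',tri(t,(290+584.5/5-.5,175+440/5-.5),s,(368.4,183.7)))
P=r.current_tool_pos(); r.move_linear([P[0],P[1],0.36],vel=0.25)
tgt=[0.480,-0.366,0.30]
b=best(tgt,1.287); print(b)
r.move_to(tgt,list(down(b[1])))
r.set_gripper(0.0)
wsnap('w1'); print(r.current_t(),r.current_tool_pos(),r.current_contact_force())
E
```

```text
bar S corner (array([ 0.45388767, -0.33152839,  0.04710348]), np.float64(0.002403143884365829))
(np.float64(1.9859390910731536), 1.287, array([-7.28564963e-01,  4.08303716e-01,  1.44967822e+00, -4.44089210e-16,
        1.28361072e+00, -4.44768636e-01]))
4.875 [ 0.47998266 -0.36599434  0.29997592] [-0.5930358  -0.22745934  0.61284129]
```

View pics/w1.png

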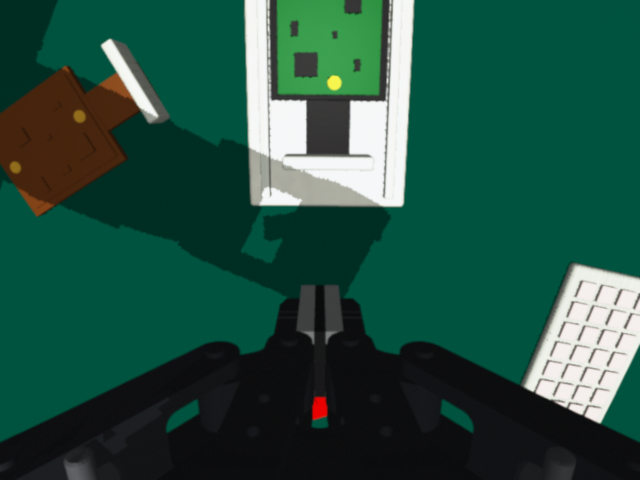

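The wrist view shows the black pallet's bar from (283,162) to (373,162). The tray's open end has corners at (251,206) and (403,206), and the fingers are shut at (320,290). The way down behind the bar is clear.

```bash
python3 - <<'E'
from h import *
w=load('w1')
for nm,uv,z in [('barL',(284,162),.052),('barR',(373,162),.052),('barM back',(328,169),.052),('endL',(251,206),.02),('endR',(403,206),.02),('sideL',(246,20),.02),('sideR',(413,20),.02)]:
    print(nm,at_z(w,uv,z).round(4),at_d(w,uv))
t=load('top');c=lambda x,y:(290+(x+.5)/5-.5,175+(y+.5)/5-.5)
print('tri bar ends',tri(t,c(577,437),w,(284,162)),tri(t,c(610,310),w,(373,162)))
E
```

```text
barL [ 0.4583 -0.3291  0.052 ] [ 0.45828442 -0.3291052   0.05175646]
barR [ 0.5329 -0.3507  0.052 ] [ 0.53298555 -0.3509027   0.05086706]
barM back [ 0.4935 -0.3457  0.052 ] [ 0.49346722 -0.34574481  0.05170696]
endL [ 0.411  -0.3632  0.02  ] [ 0.4068366  -0.36622904  0.0010517 ]
endR [ 0.5534 -0.4046  0.02  ] [ 5.56053879e-01 -4.09742050e-01  4.90343295e-04]
sideL [ 0.4598 -0.2021  0.02  ] [ 0.4597863  -0.20201227  0.01973611]
sideR [ 0.6018 -0.2432  0.02  ] [ 6.06817971e-01 -2.40362385e-01  2.93407617e-04]
tri bar ends (array([ 0.45604155, -0.33033431,  0.03037489]), np.float64(0.0009672511412670592)) (array([ 0.53816496, -0.35713323, -0.00288954]), np.float64(0.0024367854144870067))
```

```bash
cat > push.py <<'E'
from h import *
u=np.array([np.cos(1.286),np.sin(1.286),0]); bar=np.array([.4956,-.340,0])
s0=bar-.032*u; q=down(1.286)
pos=lambda d,z=.053:list(s0+d*u+[0,0,z])
E
python3 - <<'E'
from push import *
r.move_to(pos(0,.12),list(q)); r.move_linear(pos(0),vel=.12)
f0=np.array(r.current_contact_force()); print(r.current_t(),r.current_tool_pos(),f0)
r.move_linear(pos(.010),vel=.05)
d=.010;L=[]
while d<.125:
    d+=.004 if d<.088 else .001
    r.move_linear(pos(d),vel=.03 if d<.088 else .015)
    F=(np.array(r.current_contact_force())-f0)
    L.append((round(d*1e3),round(float(F@u),1)))
    if F@u<-6: break
print(L,r.current_t(),r.current_tool_pos(),F)
E
```

```text
6.3333 [ 0.4870491  -0.37110562  0.05390158] [ 1.03963905 -0.27746221 -0.60013154]
[(14, 0.7), (18, 0.6), (22, -0.9), (26, 1.1), (30, 0.1), (34, -0.1), (38, -0.2), (42, 0.2), (46, 0.2), (50, 0.1), (54, -0.4), (58, 0.3), (62, 0.5), (66, 0.6), (70, 0.7), (74, -0.6), (78, -0.1), (82, -0.6), (86, 0.4), (90, 0.1), (91, -0.7), (92, -1.0), (93, -0.8), (94, -0.4), (95, -2.2), (96, -9.4)] 13.9833 [ 0.51315545 -0.27937472  0.05300564] [-5.60803339e+00 -8.15904553e+00 -6.21581672e-03]
```

Reaction jumps to 9 N at 81 mm of pallet travel. That puts the bar at press x≈-44 if the tray edge is at -170, so it looks home. I'll back off and check with the camera.

```bash
python3 - <<'E'
from push import *
r.move_linear(pos(.080),vel=.05); r.move_linear(pos(.02,.16),vel=.25)
r.move_linear(pos(-.01,.36),vel=.25)
wsnap('w2'); print(r.current_t(),r.current_tool_pos())
E
```

```text
16.1 [ 0.48360481 -0.37968046  0.35784298]
```

View pics/w2.png

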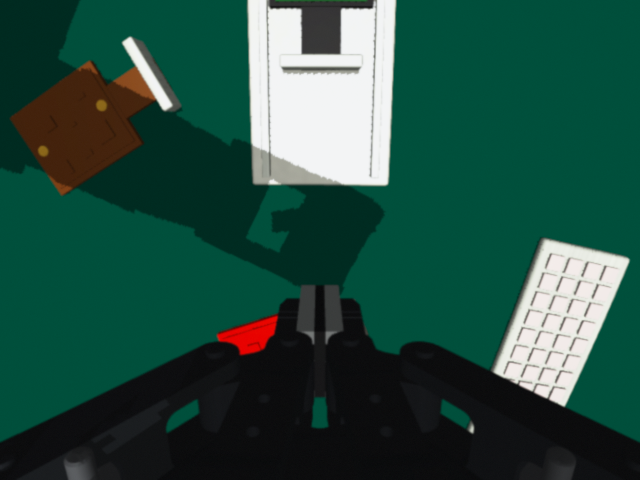

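Wrist view after retreat: the bar is at (281–362, ~61), straight, with the tray end at (253..388,185). I'll check the numbers, then go to the pedal.

```bash
python3 - <<'E'
from push import *
w=load('w2')
A=at_z(w,(281,61),.052);B=at_z(w,(362,61),.052);e=(at_z(w,(253,184),.02)+at_z(w,(388,184),.02))/2
print(A,B,e,'bar ahead of end',((A+B)/2-e)@u)
top=[.496,.2295,.36]
b=min((best(top,.04+k) for k in(0,np.pi/2)),key=lambda a:a[0]); print(b)
r.move_to(top,list(down(b[1]))); wsnap('w3')
t=snap('top','top2')
print(r.current_t(),r.current_tool_pos())
E
```

```text
[ 0.4808257  -0.25357066  0.052     ] [ 0.55527223 -0.27530955  0.052     ] [ 0.48239727 -0.38320003  0.02      ] bar ahead of end 0.1239929179026579
(np.float64(1.0894998747542857), 3.181592653589793, array([ 3.48179752e-01,  2.56528288e-01,  1.51495168e+00, -4.44089210e-16,
        1.37011269e+00, -1.26261658e+00]))
18.3833 [0.49634129 0.22891158 0.35996473]
```

View pics/w3.png

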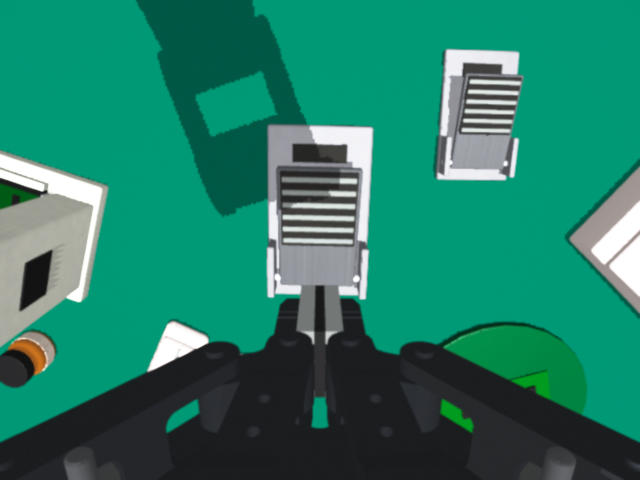

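```bash
python3 - <<'E'
from push import *
t=load('top');c=lambda x,y:(290+(x+.5)/5-.5,175+(y+.5)/5-.5)
a=at_z(t,c(374,150),.205);b=at_z(t,c(322,338),.205);k=at_z(t,c(112,67),.205)
print('arm front',a,b,'back',k,'len',(a-k)@u,'width',np.linalg.norm(a-b))
bar=np.array([.518,-.264,0]); print('bar behind arm front (home 82mm)',((a+b)/2-bar)@u)
w=load('w3')
for nm,uv,z in [('padfrontL',(281,170),.069),('padfrontR',(360,170),.069),('rearL',(281,244),.05),('rearR',(357,244),.05),('baseFL',(268,127),.012),('baseFR',(372,128),.012),('baseRL',(268,297),.012),('baseRR',(366,297),.012)]: print(nm,at_z(w,uv,z).round(4),at_d(w,uv))
w=load('side'); s=snap('side','side2')
im=s['pixels'][150:276,262:395,::-1]; cv2.imwrite('pics/c_side2.png',cv2.resize(im,(800,758),interpolation=cv2.INTER_CUBIC)[:600])
E
```

```text
arm front [ 0.58901199 -0.19708173  0.205     ] [ 0.48644759 -0.16925893  0.205     ] back [ 0.63351557 -0.05561033  0.205     ] len -0.1482765877574868 width 0.10627118415482939
bar behind arm front (home 82mm) 0.08311708327884666
padfrontL [0.48   0.1905 0.069 ] [0.48026633 0.19033047 0.06730626]
padfrontR [0.477  0.2677 0.069 ] [0.47737402 0.26799135 0.0661141 ]
rearL [0.5617 0.19   0.05  ] [0.56338594 0.18957272 0.04458679]
rearR [0.5585 0.2715 0.05  ] [0.56987173 0.27542002 0.0126624 ]
baseFL [0.441  0.1706 0.012 ] [0.44105363 0.17049468 0.01125431]
baseFR [0.4377 0.2837 0.012 ] [0.43770219 0.28382157 0.01078773]
baseRL [0.6415 0.1719 0.012 ] [6.46975914e-01 1.70539642e-01 1.04989891e-05]
baseRR [0.6368 0.2908 0.012 ] [ 6.42324339e-01  2.92449521e-01 -3.17741261e-04]
```

View pics/c_side2.png

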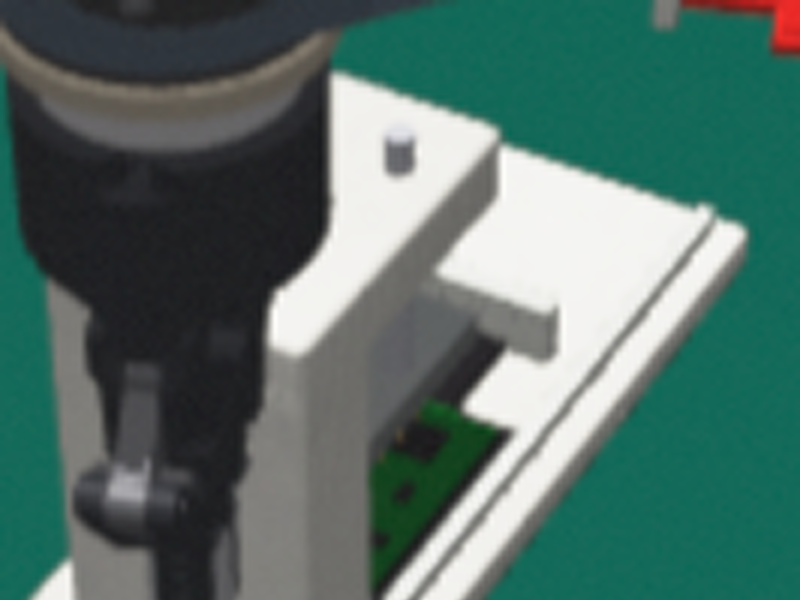

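Side crop: the pallet's plate is now under the head and the bar is at (545,320). The arm-front reference gives the bar 83 mm behind it against 82 mm at home. That is within calibration, and together with the hard reaction it means the pallet is home. The pedal tread's press point is at about (0.498, 0.229).

```bash
python3 - <<'E'
from h import *
p=lambda z:[.498,.229,z]
r.move_linear(p(.10),vel=.25)
f0=np.array(r.current_contact_force()); z=.088; r.move_linear(p(z),vel=.1); L=[]
while z>.050:
    z-=.002 if z>.062 else .001
    r.move_linear(p(z),vel=.04)
    f=np.array(r.current_contact_force())[2]-f0[2]; L.append((round(z*1e3),round(float(f),1)))
    if f>28: break
print(L,r.current_t(),r.current_tool_pos())
t0=r.current_t(); h=[]
for i in range(7):
    r.sleep(.2); h.append(round(float(r.current_contact_force()[2]-f0[2]),1))
s=snap('side','side3'); print(h,r.current_t()-t0)
r.move_linear(p(.100),vel=.06)
print(r.current_t(),r.current_contact_force()-f0)
E
```

```text
[(86, 2.7), (84, 4.2), (82, 4.8), (80, 4.6), (78, 5.4), (76, 5.1), (74, 6.3), (72, 6.4), (70, 7.2), (68, 7.5), (66, 7.0), (64, 8.7), (62, 9.1), (61, 9.3), (60, 8.9), (59, 8.5), (58, 10.4), (57, 17.4), (56, 28.6)] 24.6417 [0.49723689 0.22901507 0.05754524]
[28.5, 27.8, 30.1, 28.7, 29.5, 28.4, 28.9] 1.4499999999999993
26.975 [-1.04143195  1.29513521 -0.69087717]
```

The stop was found: force jumps from 10 to 28 N at tip height ≈ 35 mm. It was held for 1.45 s and released. I'll retreat and verify that the pedal is up and the pallet unmoved.

```bash
python3 - <<'E'
from h import *
r.move_linear([.4963,.2289,.36],vel=.25); r.sleep(.3)
w=wsnap('w4'); a=load('w3'); t=snap('top','top3'); b=load('top2'); s=snap('side','side4')
print('pad depth diff',np.median(w['depth'][175:240,290:350]-a['depth'][175:240,290:350]))
reg=(slice(215,285),slice(340,435)); print('press px diff max',np.abs(t['pixels'][reg].astype(int)-b['pixels'][reg]).mean())
s3=load('side3')['pixels'];s2=load('side2')['pixels']
cr=lambda s:cv2.resize(s[150:270,262:395,::-1],(390,352),interpolation=cv2.INTER_CUBIC)
cv2.imwrite('pics/fin.png',np.hstack([cr(s3),cr(s['pixels'])])); print(r.current_t(), np.abs(s['pixels'].astype(int)-s2)[150:270,300:395].mean())
E
```

```text
pad depth diff -0.0006688833
press px diff max 2.636591478696742
28.6167 0.9500877192982456
```

View pics/fin.png

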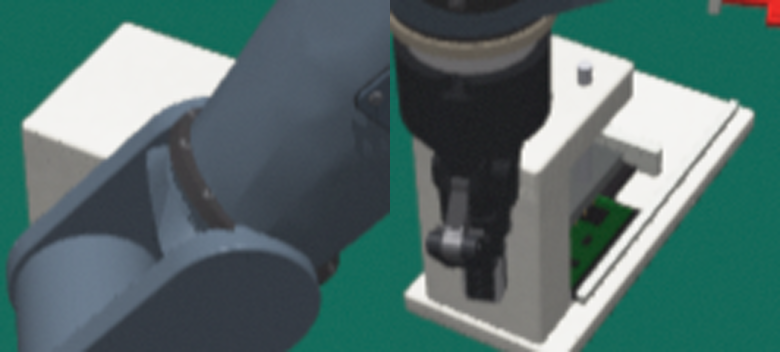

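Left (during the hold): the guide rods have sunk into the arm, so the head was fully down. Right (now): the head is up, the pallet is unmoved at home, and the pad depth is unchanged, so the pedal is fully up.

```bash
python3 -c "
from cell import r
print(r.hand_in())"
```

```text
the job is handed in; nothing more can be done
None
```

I slid the pallet gently home against the stop, then pressed the pedal to its stop for about 1.45 s and let it come fully up; the job was handed in at about 29 s with the mouse, jar and hand probe not touched.

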